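Unpin the telescoping squeegee and hold it drawn out to the second stop

ROBOT

A 7-joint arm with a two-finger parallel gripper is mounted at the origin on a cart in front of the work surface, level with it; the furniture and walls round the work are solid. World frame = base frame: x ahead of the robot, y to its left, z up, the work surface at z = 0. Lengths are in m, angles in rad, forces in N, time in s.
With the tool pointing down it reaches from about 0.425 to 0.875 m from the base axis. Payload 4.7 kg.
Tool frame: the origin (TCP) lies on the centre line of the jaws, within the pads' length; the fingertips stand 14 mm ahead of it and the grasp point (between the pads) lies 5 mm behind it; z points along the fingers, y is the direction in which the jaws open and shut (so a half turn about z gives the same grasp; the last joint's range is limited). The gripper opens to 87 mm and grips with 3 to 60 N. Pads are 19 mm wide; open, the fingers measure 117 mm over their backs; the gripper's body (75 mm by 190 mm) begins 51 mm behind the grasp point.
Start: joints at [-1.247, 0.321, -0.07, 1.45, 0.023, 1.371, -0.057], TCP at [0.198, 0.619, 0.237] pointing down, gripper open.
Joint ranges: [-2.86, 2.86], [-0.3, 2.09], [-1.38, 1.24], [0.06, 2.45], [-1.56, 4.7], [0.09, 2.05], [-2.69, 2.69]. Speed limits (rad/s): [2.57, 2.57, 3.14, 3.14, 3.14, 3.14, 3.14].

INTERFACE

Orientations are given as a rotation vector (axis times angle).
In Python, from bench import ctrl gives the robot as it stands. The module is installed in compiled form; this text tells all that it offers.
- The arm moves only by the tool step_arm, never from a script. Its argument "plan" is a list of rows, each a list of 3 entries, a list of its own where there are three numbers: the turn, a rotation vector about the tool's x, y, z in rad, then the shift along the tool's x, y, z in m, then the closure in counts, from 0 (fully open) to 255 (shut). In form: [[[rx, ry, rz], [x, y, z], hand], ...]. A call has exactly 10 rows; each row is the pose to reach, as a shift and turn from the pose commanded when the call began, along the tool's axes at that moment; what a row does not reach only later rows make up. A row lasts 1/8 s, in which the tool goes at most 62.5 mm and 10.7 degrees, less where a joint would pass 70% of its speed; a pose out of reach is approached as far as the arm can. A call with a gripper value outside its range is refused whole. The fingers move at their own pace and stop on an object; "squeeze" is the grip in N (left out, the last holds). Time passes only in rows, so rows that repeat a pose let the fingers close, or fill a call up. It gives the time, the measured TCP pose, the force and the opening at its end, in the units of the state.
- ctrl.get_state(): the state, without advancing time (a new reading comes with each control period).
- ctrl.get_image(name): name is "side" or "top" or "wrist"; returns the picture (400x640x3 uint8, red, green, blue); there is no depth.
- ctrl.calibration(name): a dict with "fov_y" (degrees; the focal length in pixels is half the picture's height over the tangent of half this angle, whatever the lens; pixels are square), "cx", "cy" (the principal point, pixels), "k1" (the pictures are not rectified: a ray, as slopes to the right and down, at radius r is drawn at 1 + k1 r^2 times it, then the intrinsics apply), "rvec" (rotation vector, rad) and "tvec" (3), from world to camera coordinates, as OpenCV has them. Camera axes: x right, y down, z forward; pixel columns grow to the right and rows downward; lengths in m; the calibration is good to about 2 mm. A picture is of the moment at which its call begins: read the wrist's pose just before it. calibration takes no time and is no camera call; for the wrist camera it gives the pose at the moment of the call.
- ctrl.close_job(): hands the job in, once; it reports no verdict.
Trained networks look in the newest picture that a camera, given by its name, has taken for a name from the list of things; names that differ only in an ending like _2 or _b are one class to them, and where a whole thing is asked for, a point or a joint stands for the part that bears it (a point fixed in the world has none). Each returns a list of dicts, best first, with "score" (0 to 1); they miss things now and then, are a little off and sometimes report something else, mostly with a low value. They report only what shows in the picture. A call takes as long as a camera call.
- ctrl.cut_out(camera, label): "pixels" (400x640 bool, what is visible of it) and "rect" ([left, top, width, height] in pixels, round what is visible of it).
The state is a dict: "time": time; "joint_positions": joint angles; "qd": joint speeds; "joint_torque": joint torques, N m; "position": TCP position; "tool_rot": TCP orientation; "ft_force": force on the tool from outside, world axes, zero at the start; "torque": the same for the moment, N m; "grip_width": opening from 0.0 (shut) to 1.0 (fully open).
Only numpy, scipy, OpenCV 4.12 (cv2) and the standard library are available. Lean on these libraries where they do the work, as an engineer would, in place of code of your own. Each camera call takes 0.05 s, during which the arm holds its last target.

TASK

Get the telescoping squeegee in its cradle ready for wiping the tiles: draw the red-headed locking pin up out of its bore and park it upright in the open notch at the side of the cradle, sitting down on its flange, and let go of it. Then take the blue grip so that its white button is squeezed in, pull the grip out past the first stop all the way to the second stop, and finish there still holding it with the button pressed (a spring draws it back if you let go). Leave the mug, the tin and the lemon where they are.

Things in the scene. Friction and masses are not known exactly. Their poses are not given: they have to be found in the camera images.
- cradle: Fixed grey cradle, base 106 x 255 mm. Origin: on the worktop under the middle of the closed grip; z up, y = pull-out direction (robot's left), x roughly away from the robot. Outer tube 30 mm thick (axis 50 mm up) lies at y -60 to -205 mm, saddle tops 71 mm, blue squeegee head at y -240. Pin clevis (x -50, y -85) and parking plate (x -53, y -165) on the robot's side: tops 78 mm, the highest parts.
- bore_mouth (a point): Centre of the pin's bore at the top face of the clevis (78 mm above the worktop). The vertical bore is 9.5 mm wide; the pin reaches 46 mm down into it, through a steel lug of the grip, and blocks the grip.
- notch_seat (a point): Parking place: the point at the top face of the dark steel parking plate (78 mm above the worktop, 12 mm thick) where the pin's axis should stand. The notch is a vertical slot 14 mm wide along the cradle's y, open above, below and on the cradle's -x side (to the robot); closed end 10 mm from this point in +x, open end 18 mm in -x. Free air below.
- pin_knob (a point): Grasp point of the loose, upright locking pin (50 g), on its axis, 22 mm above the flange's top and 14 mm below the pin's top. z axis up. Steel shank 8 mm diameter, 46 mm long below the flange; flange 26 mm diameter, 4 mm thick; above it a red round knob 15 mm diameter, 36 mm tall. Seated on its flange, in bore or notch, this point is 104 mm above the worktop.
- grip_center (a point): Centre of the blue grip, 50 mm above the worktop, axes as the cradle's. Grip 36 mm wide (x), 40 high, 100 long (y), end collars 41 mm wide. White button 26 mm long, 18 high, 5 mm proud in the middle of its -x side (towards the robot). Fingers from above closing along the cradle's x at this point squeeze it in. Slides 120 mm in all, along the cradle's +y.
- button (a joint): The white release button, in m: 0 = out (latched), 0.005 = flush. Spring-loaded, 1 N to start and 6 N at the end. The latch lets go above 0.0035; it holds the telescope shut only in the closed position.
- grip (a joint): Slide of the grip with the thin inner tube out of the middle tube, in m: 0 closed, 0.06 = first stop. Needs about 2 to 3 N; a spring draws it back in when it is let go.
- mid_tube (a joint): Slide of the middle tube out of the outer tube, in m: 0 closed, 0.06 out. It is stiffer (about 5 N) and so follows only after the grip has met the first stop; both joints at 0.06 = second stop, a hard stop.
- mug: Bystander: green and white mug, 78 x 116 x 101 mm, standing to the left; origin at the centre of its underside.
- tin: Bystander: food tin, 75 mm diameter, 58 mm tall, to the right; origin at the centre of its underside.
- lemon: Bystander: yellow lemon, 78 x 55 x 56 mm, to the right; origin at the centre of its underside.

How it is judged:
On the way, in this order (a step that is already met when the one before it is completed fails the run):
1. the pin is out of its bore, parked upright in the notch on its flange, and let go (horizontal distance between pin_knob and notch_seat below 0.01 m and z of pin_knob in the frame of cradle between 0.099 and 0.109 m and angle between pin_knob's own z axis and vertical below 0.2 rad and contact force between the fingers and pin below 0.1 N), for 0.2 s.
2. the button is squeezed in and the grip is drawn to the first stop (value of joint button above 0.0035 m and value of joint grip above 0.055 m), for 0.05 s.
At the end, for the whole second after the job is handed in: The gripper still holds the grip (more than 3 N) with the button pressed in more than 3.5 mm, both telescope sections are within 4 mm of their stops and at rest, and the pin, let go, stands in the notch: within 10 mm of the seat sideways, 5 mm in height and 0.2 rad of upright (all of step 1 and value of joint each of grip, mid_tube above 0.056 m and value of joint button above 0.0035 m and contact force between the fingers and grip above 3 N and linear speed of grip below 0.02 m/s); the arm keeps its last pose, push and grip.
It fails at once if the mug is moved more than 30 mm (distance of mug from where it was at the start of the episode above 0.03 m).
It fails at once if the tin is moved more than 30 mm (distance of tin from where it was at the start of the episode above 0.03 m).
It fails at once if the lemon is moved more than 30 mm (distance of lemon from where it was at the start of the episode above 0.03 m).
It also fails if it takes over 51 s, if anything falls off the work surface, if the arm or the gripper's body presses on something with over 40 N, if the wrist force passes 120 N, or if a joint passes its speed limit or range.

## Working session

There is one attempt and no reset: what is moved stays moved. The work goes in short steps, Python scripts to look and compute and a tool call to move; the robot and the scene stay as the last step left them, time stands still between calls to the robot, and variables do not carry over. Pictures are saved under pics/ and viewed, and the job is handed in when it is done.

Besides the shell and the picture viewer there is one more tool, called after ">>>" as name([rows], argument=value, ...), one row to a line, values as JSON. step_arm: Moves the arm, as the interface text tells. Its arguments: {"type":"object","properties":{"plan":{"type":"array"},"squeeze":{"type":"number"}},"required":["plan"]}

```bash
mkdir -p pics; ls
python3 - <<'E'
from bench import ctrl
import cv2
s=ctrl.get_state();print({k:(v if not hasattr(v,'round') else v) for k,v in s.items()})
for n in ["top","side"]:
    im=ctrl.get_image(n);cv2.imwrite(f"pics/{n}0.png",im[:,:,::-1]);print(n,ctrl.calibration(n))
E
```

```text
pics
{'time': 0.0, 'joint_positions': array([-1.24691186,  0.32184756, -0.07012346,  1.45171669,  0.02261513,
        1.37078433, -0.05684399]), 'qd': array([ 0.00064794, -0.00049635,  0.00216088,  0.00061995,  0.00071027,
        0.00012907, -0.00175741]), 'joint_torque': array([-6.80310677e-04, -4.91279054e+01, -4.04174645e-01, -3.12531424e+01,
       -6.38913014e-02,  4.36424604e-02,  1.69667960e-04]), 'position': array([0.19801788, 0.6185329 , 0.23542492]), 'tool_rot': array([-4.84435920e-01, -3.10381155e+00,  3.07472899e-03]), 'ft_force': array([-0.28896605, -0.44005554, -0.1316885 ]), 'torque': array([-0.02056767,  0.02985277, -0.019434  ]), 'grip_width': 1.00049551184185}
top {'fov_y': 52.91325650102892, 'cx': 320.57153668200476, 'cy': 199.98261689077225, 'k1': -0.0089915818962241, 'rvec': array([ 2.15605738, -2.10545603,  0.14624686]), 'tvec': array([0.02441995, 0.52978774, 1.28277123])}
side {'fov_y': 50.158062993378216, 'cx': 321.2416413195144, 'cy': 200.46160361403446, 'k1': -0.09720643983177979, 'rvec': array([ 1.97640046, -0.23376481,  0.1870418 ]), 'tvec': array([-0.49861384,  0.14832414,  1.13798195])}
```

View pics/top0.png

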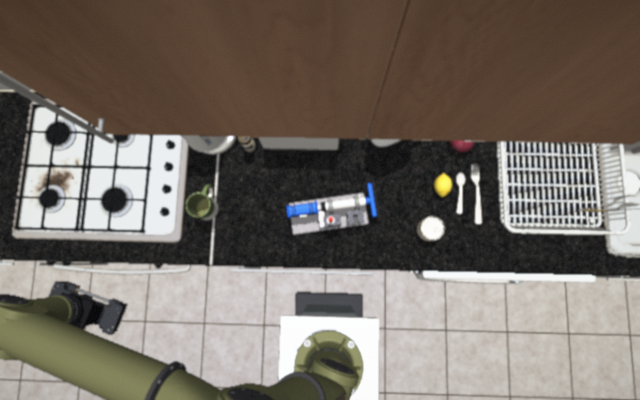

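View pics/side0.png

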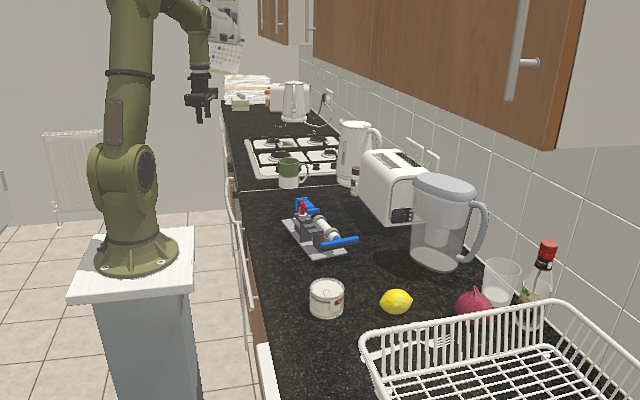

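```bash
cat > h.py <<'E'
import numpy as np, cv2
from bench import ctrl
from scipy.spatial.transform import Rotation as R
def cam(n):
    c=ctrl.calibration(n); f=200/np.tan(np.radians(c['fov_y']/2))
    Rm=R.from_rotvec(c['rvec']).as_matrix(); return dict(f=f,cx=c['cx'],cy=c['cy'],k=c['k1'],R=Rm,t=np.array(c['tvec']))
def proj(c,P):
    p=np.atleast_2d(P)@c['R'].T+c['t']; s=p[:,:2]/p[:,2:]; r2=(s**2).sum(1,keepdims=True)
    s=s*(1+c['k']*r2); return s*c['f']+[c['cx'],c['cy']]
def ray(c,uv):
    d=(np.array(uv,float)-[c['cx'],c['cy']])/c['f']; s=d.copy()
    for _ in range(20): s=d/(1+c['k']*(s@s))
    return -c['R'].T@c['t'], c['R'].T@np.array([s[0],s[1],1])
def atz(c,uv,z):
    o,d=ray(c,uv); return o+d*(z-o[2])/d[2]
def tri(cu):
    A=0;b=0
    for c,uv in cu:
        o,d=ray(c,uv); d=d/np.linalg.norm(d); M=np.eye(3)-np.outer(d,d); A=A+M;b=b+M@o
    return np.linalg.solve(A,b)
E
python3 - <<'E'
from h import *
for n,(x,y,w,h) in {"top":(270,170,120,80),"side":(260,180,120,90)}.items():
    im=ctrl.get_image(n)
    for l in ["pin_knob","grip_center","cradle"]:
        for d in ctrl.cut_out(n,l)[:2]:
            v,u=np.nonzero(d['pixels']); c=cam(n)
            print(n,l,round(d['score'],2),d['rect'],u.mean(),v.mean(),len(u),atz(c,(u.mean(),v.mean()),.1))
    cv2.imwrite(f"pics/{n}z.png",cv2.resize(im[y:y+h,x:x+w,::-1],None,fx=6,fy=6,interpolation=cv2.INTER_CUBIC))
E
```

```text
top pin_knob 0.6 [324.9, 215.6, 8.5, 8.9] 330.25 219.35 40 [0.45932547 0.00396121 0.1       ]
top grip_center 0.58 [285.5, 201.5, 39.5, 23.5] 305.34322033898303 210.67796610169492 472 [0.48485109 0.08266818 0.1       ]
top cradle 0.72 [285.6, 184.1, 96.5, 52.0] 332.36211487257515 211.16432103461392 2629 [ 0.48524929 -0.0021032   0.1       ]
top cradle 0.51 [286.1, 202.1, 41.6, 22.5] 304.916015625 210.623046875 512 [0.48499413 0.08401511 0.1       ]
side pin_knob 0.52 [296.8, 202.2, 8.7, 11.7] 301.5245901639344 210.327868852459 61 [ 0.45166911 -0.01550731  0.1       ]
side grip_center 0.59 [295.3, 197.6, 23.4, 28.5] 305.8333333333333 206.39912280701753 228 [0.46915392 0.00783135 0.1       ]
side cradle 0.59 [281.3, 196.4, 81.4, 63.0] 317.2308373947718 233.14133805937084 2257 [ 0.46222333 -0.15500573  0.1       ]
```

View pics/topz.png

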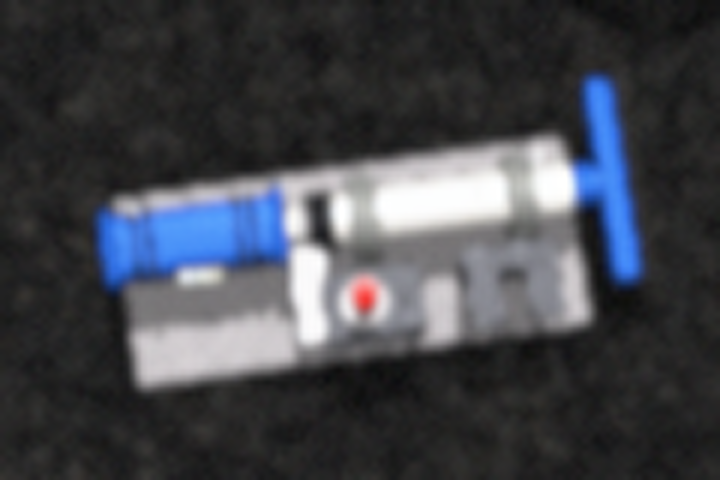

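View pics/sidez.png

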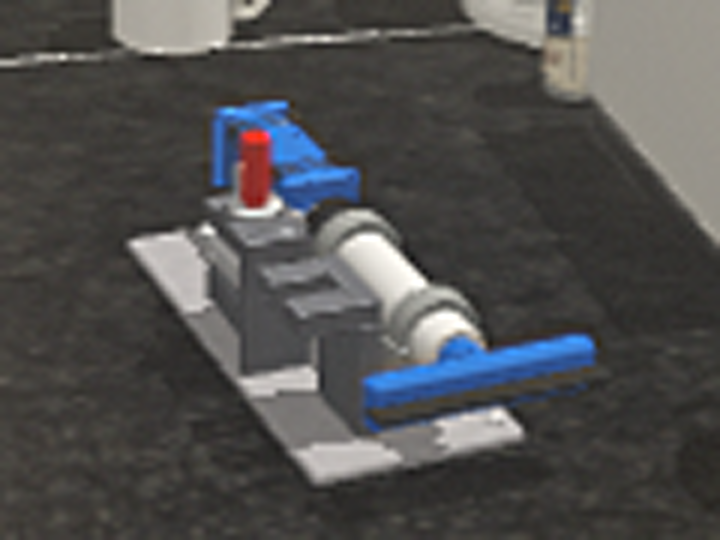

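```bash
cat > fit.py <<'E'
from h import *
from scipy.optimize import least_squares
# zoom px -> px: (z+0.5)/6-0.5 + off
def Z(n,p):
    o={"top":(270,170),"side":(260,180)}[n]; return (np.array(p)+.5)/6-.5+o
b=.0
obs=[("top",(365,294),(-50,-85,118)),("side",(257,133),(-50,-85,118)),("side",(257,205),(-50,-85,82)),
("top",(103,248),(0,50,70)),("top",(285,228),(0,-50,70)),
("top",(515,288),(-53,-165,78)),("side",(303,288),(-53,-165,78)),
("top",(137,388),(-71,50,8)),("top",(592,325),(-71,-205,8)),]
C={n:cam(n) for n in("top","side")}
def T(p):
    Rz=R.from_euler('z',p[2]).as_matrix(); return Rz,np.array([p[0],p[1],0])
def f(p,use=slice(0,7)):
    Rz,t=T(p); return np.concatenate([(proj(C[n],Rz@(np.array(q)/1000)+t)[0]-Z(n,z)) for n,z,q in obs[use]])
if __name__=="__main__":
    r=least_squares(f,[.5,.08,.13]); print(r.x,r.fun.reshape(-1,2).round(1))
    Rz,t=T(r.x)
    for q in [(-50,-85,104),(-53,-165,104),(0,0,50)]: print(Rz@(np.array(q)/1000)+t)
E
python3 fit.py
```

```text
[0.49424474 0.0948258  0.14821929] [[ 0.   0.8]
 [-0.3 -0.2]
 [-0.4 -0.6]
 [-0.  -0.1]
 [ 0.5 -0.6]
 [ 0.1  0.9]
 [ 1.4 -0.9]]
[0.45734551 0.00337391 0.104     ]
[ 0.46619258 -0.07619197  0.104     ]
[0.49424474 0.0948258  0.05      ]
```

```bash
cat > plan.py <<'E'
from h import *
YAW=0.148
def goalR(yaw=YAW):
    y=np.array([np.cos(yaw),np.sin(yaw),0]); z=np.array([0,0,-1.]); return np.stack([np.cross(y,z),y,z],1)
def rel(pos,Rg=None):
    s=ctrl.get_state(); R0=R.from_rotvec(s['tool_rot']).as_matrix()
    if Rg is None: Rg=R0
    return R.from_matrix(R0.T@Rg).as_rotvec().round(4), (R0.T@(np.array(pos)-s['position'])).round(4)
def show():
    s=ctrl.get_state(); R0=R.from_rotvec(s['tool_rot']).as_matrix()
    print(round(s['time'],2),s['position'].round(4),'F',s['ft_force'].round(1),'w',round(s['grip_width'],3),'yerr',R.from_matrix(R0.T@goalR()).as_rotvec().round(3))
E
python3 - <<'E'
from plan import *
show(); print(goalR()); 
for p in [(.40,.40,.25),(.457,.05,.25)]: print(rel(p,goalR()))
for l in ["mug","tin"]:
    ctrl.get_image("top")
    for d in ctrl.cut_out("top",l)[:1]:
        v,u=np.nonzero(d['pixels']);print(l,atz(cam("top"),(u.mean(),v.mean()),.06))
E
```

```text
0.5 [0.1982 0.6191 0.2366] F [-0.1  0.1 -0.5] w 0.998 yerr [0.    0.    1.113]
[[-0.14746029  0.98906798  0.        ]
 [ 0.98906798  0.14746029  0.        ]
 [ 0.          0.         -1.        ]]
(array([1.000e-04, 0.000e+00, 1.113e+00]), array([-0.259 , -0.1471, -0.0134]))
(array([1.000e-04, 0.000e+00, 1.113e+00]), array([-0.42  , -0.4631, -0.0134]))
mug [0.50803105 0.42401018 0.06      ]
tin [ 0.443593   -0.31531284  0.06      ]
```

>>> step_arm([
  [[0, 0, 0.11], [-0.052, -0.029, -0.005], 0],
  [[0, 0, 0.22], [-0.104, -0.059, -0.01], 0],
  [[0, 0, 0.33], [-0.155, -0.088, -0.013], 0],
  [[0, 0, 0.44], [-0.207, -0.118, -0.013], 0],
  [[0, 0, 0.55], [-0.259, -0.147, -0.013], 0],
  [[0, 0, 0.68], [-0.285, -0.2, -0.013], 0],
  [[0, 0, 0.8], [-0.311, -0.252, -0.013], 0],
  [[0, 0, 0.92], [-0.337, -0.305, -0.013], 0],
  [[0, 0, 1.04], [-0.363, -0.358, -0.013], 0],
  [[0, 0, 1.113], [-0.39, -0.41, -0.013], 0],
], squeeze=20)

```text
time: 1.95
position: [0.4447, 0.1078, 0.2499]
tool_rot: [2.054, 2.377, 0.002]
ft_force: [1.0, 0.0, 1.0]
grip_width: 1.001
```

Run:
```python
from plan import *
show(); print(ctrl.get_state()['joint_positions'].round(2))
print(rel((.457,.003,.20),goalR()))
```

```text
1.95 [0.4447 0.1078 0.2499] F [1. 0. 1.] w 1.001 yerr [ 0.001 -0.001 -0.003]
[-0.72 -0.12  0.4   1.9   0.05  1.36 -0.19]
(array([ 0.0012, -0.0008, -0.0027]), array([-0.1055, -0.0031,  0.0498]))
```

>>> step_arm([
  [[0, 0, 0], [-0.03, 0, 0], 0],
  [[0, 0, 0], [-0.06, -0.001, 0.01], 0],
  [[0, 0, 0], [-0.09, -0.003, 0.02], 0],
  [[0, 0, -0.003], [-0.1055, -0.003, 0.03], 0],
  [[0, 0, -0.003], [-0.1055, -0.003, 0.04], 0],
  [[0, 0, -0.003], [-0.1055, -0.003, 0.04], 0],
  [[0, 0, -0.003], [-0.1055, -0.003, 0.04], 0],
  [[0, 0, -0.003], [-0.1055, -0.003, 0.04], 0],
  [[0, 0, -0.003], [-0.1055, -0.003, 0.04], 0],
  [[0, 0, -0.003], [-0.1055, -0.003, 0.04], 0],
])

```text
time: 3.2
position: [0.4573, 0.005, 0.2097]
tool_rot: [2.047, 2.383, 0.001]
ft_force: [0.4, 0.6, -0.5]
grip_width: 0.996
```

Run:
```python
from plan import *
show(); print(ctrl.get_state()['joint_positions'].round(2))
im=ctrl.get_image("wrist"); c=cam("wrist"); np.save("wc0.npy",c,allow_pickle=True)
im=im[:,:,::-1].copy(); cv2.imwrite("pics/w0raw.png",im)
Rz=R.from_euler('z',.1482).as_matrix();t=np.array([.4942,.0948,0])
for q in [(-50,-85,118),(-50,-85,82),(-53,-165,78),(0,50,70),(0,-50,70)]:
    uv=proj(c,Rz@(np.array(q)/1000)+t)[0]; print(q,uv.round(1)); cv2.drawMarker(im,tuple(int(x) for x in uv.round()),(0,255,0),0,12,1)
cv2.imwrite("pics/w0.png",im)
```

```text
3.2 [0.4573 0.005  0.2097] F [ 0.4  0.6 -0.5] w 0.996 yerr [ 0.    -0.     0.003]
[-0.63 -0.11  0.53  1.96  0.06  1.27  0.03]
(-50, -85, 118) [318.3 207.2]
(-50, -85, 82) [318.2 197.3]
(-53, -165, 78) [315.4 268.4]
(0, 50, 70) [372.5  52.3]
(0, -50, 70) [367.9 160.8]
```

View pics/w0.png

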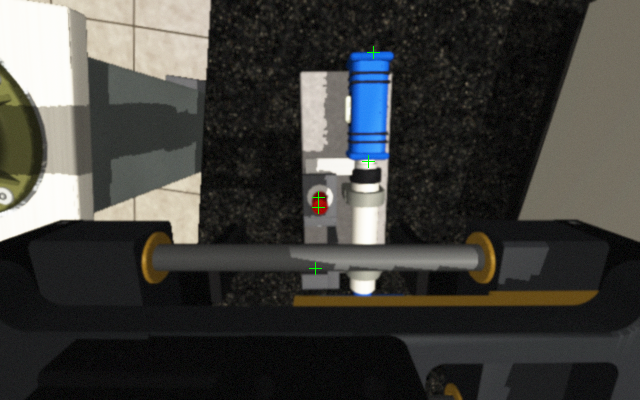

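Run:
```python
from h import *
im=cv2.imread("pics/w0raw.png")
cv2.imwrite("pics/w0z.png",cv2.resize(im[45:215,290:410],None,fx=3.5*1.25*0.8,fy=3.5,interpolation=cv2.INTER_CUBIC))
```

```text
(no output)
```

View pics/w0z.png

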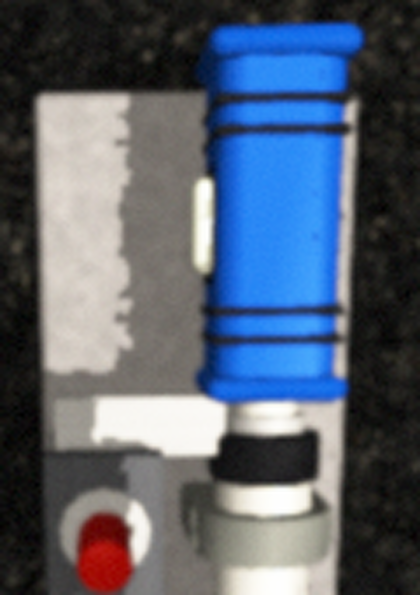

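Run:
```python
from plan import *
c=np.load("wc0.npy",allow_pickle=True).item()
print(atz(c,(103/3.5+290,568/3.5+45),.118),atz(c,(106/3.5+290,530/3.5+45),.081))
show(); print(rel((.4585,.0035,.099),goalR()))
```

```text
[0.45832446 0.00344897 0.118     ] [0.45922626 0.00431133 0.081     ]
3.25 [0.4573 0.005  0.2097] F [ 0.2  0.2 -0.9] w 1.003 yerr [ 0.    -0.     0.003]
(array([ 0.0002, -0.0001,  0.0031]), array([-0.0016,  0.0009,  0.1107]))
```

>>> step_arm([
  [[0, 0, 0.003], [-0.0015, 0.001, 0.02], 0],
  [[0, 0, 0.003], [-0.0015, 0.001, 0.045], 0],
  [[0, 0, 0.003], [-0.0015, 0.001, 0.07], 0],
  [[0, 0, 0.003], [-0.0015, 0.001, 0.09], 0],
  [[0, 0, 0.003], [-0.0015, 0.001, 0.1], 0],
  [[0, 0, 0.003], [-0.0015, 0.001, 0.106], 0],
  [[0, 0, 0.003], [-0.0015, 0.001, 0.11], 0],
  [[0, 0, 0.003], [-0.0015, 0.001, 0.11], 0],
  [[0, 0, 0.003], [-0.0015, 0.001, 0.11], 0],
  [[0, 0, 0.003], [-0.0015, 0.001, 0.11], 0],
])

```text
time: 4.5
position: [0.4587, 0.0036, 0.0999]
tool_rot: [2.051, 2.379, 0.001]
ft_force: [0.0, -0.4, 0.5]
grip_width: 1.002
```

Run:
```python
from plan import *
show()
for n in("wrist","side"):
    im=ctrl.get_image(n); 
    im = im[:,:,::-1] if n=="wrist" else cv2.resize(im[140:270,230:400,::-1],None,fx=4,fy=4)
    cv2.imwrite(f"pics/{n}1.png",im)
```

```text
4.5 [0.4587 0.0036 0.0999] F [ 0.  -0.4  0.5] w 1.002 yerr [ 0.001 -0.     0.   ]
```

View pics/wrist1.png

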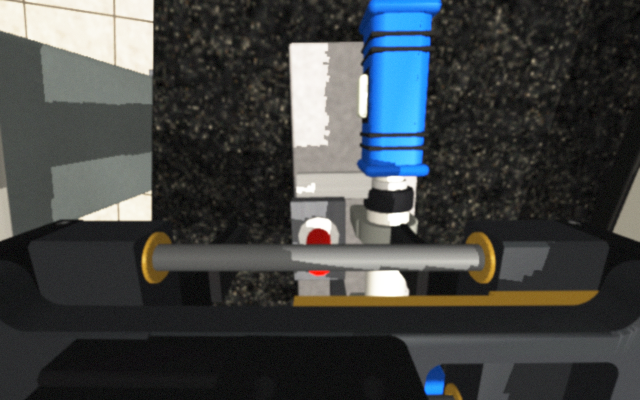

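View pics/side1.png

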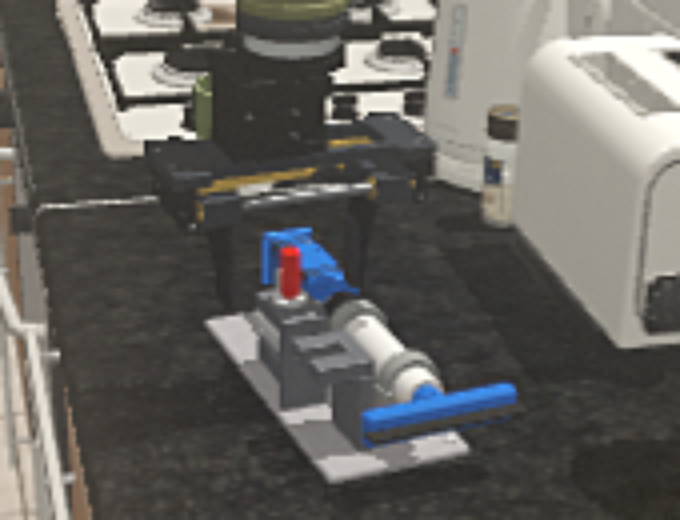

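>>> step_arm([
  [[0, 0, 0], [0, 0, 0], 255],
  [[0, 0, 0], [0, 0, 0], 255],
  [[0, 0, 0], [0, 0, 0], 255],
  [[0, 0, 0], [0, 0, 0], 255],
  [[0, 0, 0], [0, 0, 0], 255],
  [[0, 0, 0], [0, 0, 0], 255],
  [[0, 0, 0], [0, 0, 0], 255],
  [[0, 0, 0], [0, 0, 0], 255],
  [[0, 0, 0], [0, 0, 0], 255],
  [[0, 0, 0], [0, 0, 0], 255],
], squeeze=25)

```text
time: 5.85
position: [0.4585, 0.0036, 0.0995]
tool_rot: [2.051, 2.38, 0.0]
ft_force: [-0.5, 0.3, -0.2]
grip_width: 0.166
```

>>> step_arm([
  [[0, 0, 0], [0, 0, -0.005], 255],
  [[0, 0, 0], [0, 0, -0.012], 255],
  [[0, 0, 0], [0, 0, -0.02], 255],
  [[0, 0, 0], [0, 0, -0.028], 255],
  [[0, 0, 0], [0, 0, -0.036], 255],
  [[0, 0, 0], [0, 0, -0.044], 255],
  [[0, 0, 0], [0, 0, -0.052], 255],
  [[0, 0, 0], [0, 0, -0.06], 255],
  [[0, 0, 0], [0, 0, -0.065], 255],
  [[0, 0, 0], [0, 0, -0.065], 255],
])

```text
time: 7.1
position: [0.4587, 0.0036, 0.1649]
tool_rot: [2.051, 2.379, 0.001]
ft_force: [-0.2, -0.9, -1.4]
grip_width: 0.165
```

Run:
```python
from plan import *
show()
im=ctrl.get_image("side");cv2.imwrite("pics/side2.png",cv2.resize(im[140:270,230:400,::-1],None,fx=4,fy=4))
im=ctrl.get_image("wrist");cv2.imwrite("pics/wrist2.png",im[:,:,::-1])
Rz=R.from_euler('z',.1482).as_matrix()
p=np.array([.4585,.0036,0])+Rz@[-.003,-.08,0]; print(p)
for z in (.1645,.12): print(rel((p[0],p[1],z),goalR()))
```

```text
7.1 [0.4587 0.0036 0.1649] F [-0.2 -0.9 -1.4] w 0.165 yerr [ 0.001 -0.     0.   ]
[ 0.46734553 -0.07596605  0.        ]
(array([-0.0003, -0.    ,  0.0001]), array([-0.08  , -0.0028, -0.0001]))
(array([-0.0003, -0.    ,  0.0001]), array([-0.08  , -0.0028,  0.0444]))
```

View pics/side2.png

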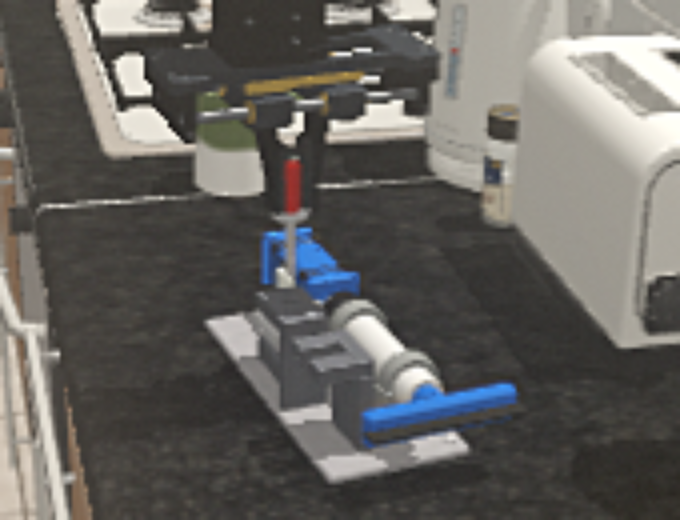

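View pics/wrist2.png

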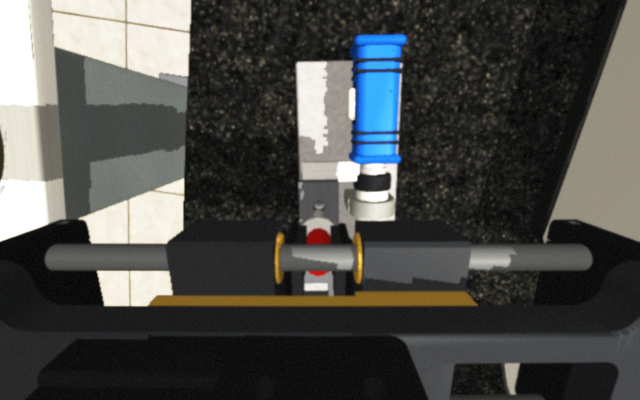

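>>> step_arm([
  [[0, 0, 0], [-0.01, 0, 0], 255],
  [[0, 0, 0], [-0.025, -0.001, 0], 255],
  [[0, 0, 0], [-0.04, -0.0015, 0], 255],
  [[0, 0, 0], [-0.055, -0.002, 0], 255],
  [[0, 0, 0], [-0.07, -0.003, 0], 255],
  [[0, 0, 0], [-0.08, -0.003, 0], 255],
  [[0, 0, 0], [-0.08, -0.003, 0], 255],
  [[0, 0, 0], [-0.08, -0.003, 0], 255],
  [[0, 0, 0], [-0.08, -0.003, 0.005], 255],
  [[0, 0, 0], [-0.08, -0.003, 0.01], 255],
])

```text
time: 8.45
position: [0.4672, -0.0755, 0.1541]
tool_rot: [-2.05, -2.38, -0.0]
ft_force: [-0.0, 1.3, 0.3]
grip_width: 0.164
```

Run:
```python
from plan import *
show()
print(rel((.4673,-.0760,.155),goalR()))
im=ctrl.get_image("side");cv2.imwrite("pics/side3.png",cv2.resize(im[170:270,270:370,::-1],None,fx=6,fy=6,interpolation=cv2.INTER_CUBIC))
im=ctrl.get_image("top");cv2.imwrite("pics/top3.png",cv2.resize(im[170:250,270:390,::-1],None,fx=6,fy=6,interpolation=cv2.INTER_CUBIC))
```

```text
8.45 [ 0.4672 -0.0755  0.1541] F [-0.   1.3  0.3] w 0.164 yerr [-0.    -0.     0.001]
(array([-0.0002, -0.0002,  0.0009]), array([-0.0005,  0.0001, -0.0009]))
```

View pics/side3.png

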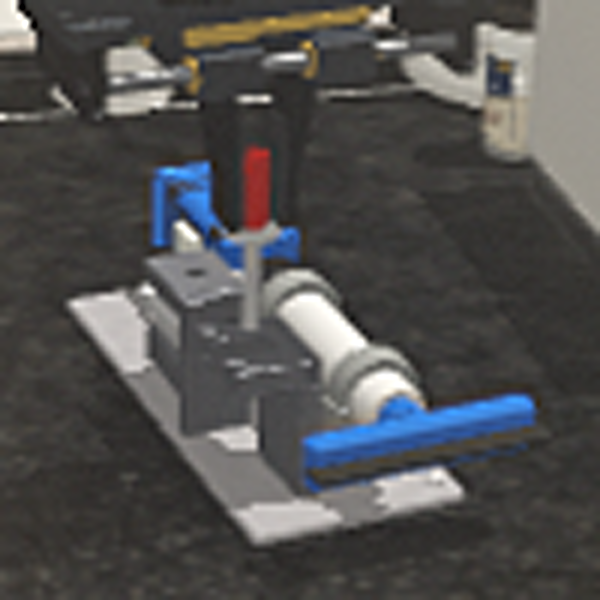

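>>> step_arm([
  [[0, 0, 0], [-0.0005, 0, 0.005], 255],
  [[0, 0, 0], [-0.0005, 0, 0.01], 255],
  [[0, 0, 0], [-0.0005, 0, 0.015], 255],
  [[0, 0, 0], [-0.0005, 0, 0.02], 255],
  [[0, 0, 0], [-0.0005, 0, 0.025], 255],
  [[0, 0, 0], [-0.0005, 0, 0.03], 255],
  [[0, 0, 0], [-0.0005, 0, 0.035], 255],
  [[0, 0, 0], [-0.0005, 0, 0.04], 255],
  [[0, 0, 0], [-0.0005, 0, 0.045], 255],
  [[0, 0, 0], [-0.0005, 0, 0.047], 255],
])

```text
time: 9.8
position: [0.4672, -0.0765, 0.1072]
tool_rot: [-2.051, -2.379, 0.0]
ft_force: [-0.1, 0.6, 0.4]
grip_width: 0.162
```

Run:
```python
from plan import *
show()
im=ctrl.get_image("side");cv2.imwrite("pics/side4.png",cv2.resize(im[170:270,270:370,::-1],None,fx=6,fy=6,interpolation=cv2.INTER_CUBIC))
```

```text
9.8 [ 0.4672 -0.0765  0.1072] F [-0.1  0.6  0.4] w 0.162 yerr [-0. -0.  0.]
```

View pics/side4.png

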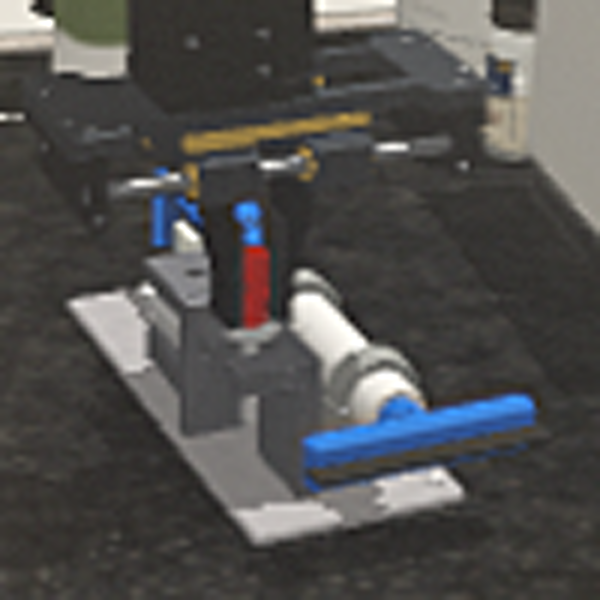

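>>> step_arm([
  [[0, 0, 0], [0, 0, 0.003], 255],
  [[0, 0, 0], [0, 0, 0.005], 255],
  [[0, 0, 0], [0, 0, 0.006], 255],
  [[0, 0, 0], [0, 0, 0.007], 255],
  [[0, 0, 0], [0, 0, 0.0075], 255],
  [[0, 0, 0], [0, 0, 0.0075], 255],
  [[0, 0, 0], [0, 0, 0.0075], 255],
  [[0, 0, 0], [0, 0, 0.0075], 255],
  [[0, 0, 0], [0, 0, 0.0075], 255],
  [[0, 0, 0], [0, 0, 0.0075], 255],
])

```text
time: 11.1
position: [0.4674, -0.0765, 0.1001]
tool_rot: [2.051, 2.38, 0.0]
ft_force: [0.7, -0.5, -0.0]
grip_width: 0.163
```

>>> step_arm([
  [[0, 0, 0], [0, 0, 0.0005], 255],
  [[0, 0, 0], [0, 0, 0.0005], 200],
  [[0, 0, 0], [0, 0, 0.0005], 180],
  [[0, 0, 0], [0, 0, 0.0005], 130],
  [[0, 0, 0], [0, 0, 0.0005], 80],
  [[0, 0, 0], [0, 0, 0.0005], 40],
  [[0, 0, 0], [0, 0, 0.0005], 0],
  [[0, 0, 0], [0, 0, 0.0005], 0],
  [[0, 0, 0], [0, 0, -0.01], 0],
  [[0, 0, 0], [0, 0, -0.03], 0],
])

```text
time: 12.35
position: [0.4669, -0.0766, 0.1304]
tool_rot: [-2.051, -2.379, 0.002]
ft_force: [-0.2, 0.2, 0.6]
grip_width: 0.964
```

Run:
```python
from plan import *
show()
im=ctrl.get_image("side");cv2.imwrite("pics/side5.png",cv2.resize(im[170:270,270:370,::-1],None,fx=6,fy=6,interpolation=cv2.INTER_CUBIC))
```

```text
12.35 [ 0.4669 -0.0766  0.1304] F [-0.2  0.2  0.6] w 0.964 yerr [-0.001  0.    -0.   ]
```

View pics/side5.png

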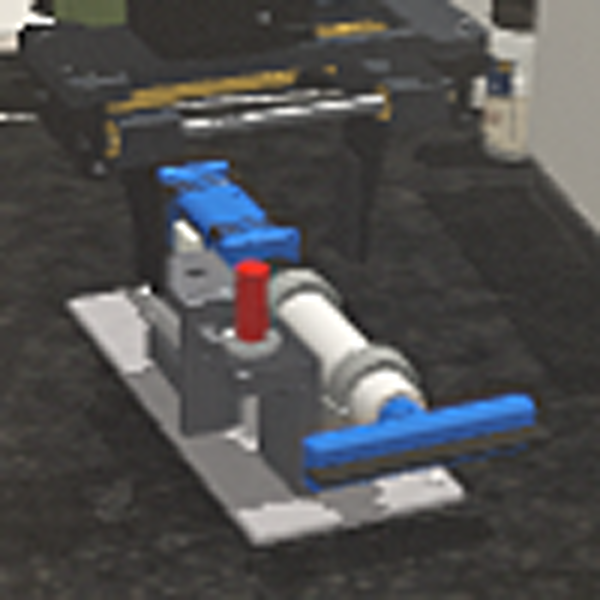

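Run:
```python
from plan import *
show()
print(rel((.4945,.095,.17),goalR()))
```

```text
12.4 [ 0.469  -0.0768  0.1333] F [ 2.2 -0.   1.7] w 0.983 yerr [ 0.004  0.    -0.   ]
(array([ 0.0039,  0.0002, -0.0004]), array([ 0.1661,  0.0506, -0.0365]))
```

>>> step_arm([
  [[0, 0, 0], [0, 0, -0.02], 0],
  [[0, 0, 0], [0.005, 0, -0.04], 0],
  [[0, 0, 0], [0.04, 0.012, -0.04], 0],
  [[0, 0, 0], [0.08, 0.025, -0.04], 0],
  [[0, 0, 0], [0.12, 0.038, -0.04], 0],
  [[0, 0, 0], [0.15, 0.046, -0.04], 0],
  [[0, 0, 0], [0.166, 0.051, -0.04], 0],
  [[0, 0, 0], [0.166, 0.051, -0.04], 0],
  [[0, 0, 0], [0.166, 0.051, -0.04], 0],
  [[0, 0, 0], [0.166, 0.051, -0.04], 0],
])

```text
time: 13.65
position: [0.4934, 0.0937, 0.1702]
tool_rot: [2.054, 2.377, 0.0]
ft_force: [0.8, 0.4, 0.1]
grip_width: 1.0
```

Run:
```python
from plan import *
show()
im=ctrl.get_image("wrist")[:,:,::-1].copy();c=cam("wrist")
Rz=R.from_euler('z',.1482).as_matrix();t=np.array([.4942,.0948,0])
for q in [(0,50,70),(0,-50,70),(0,0,70)]:
    uv=proj(c,Rz@(np.array(q)/1000)+t)[0]; print(q,uv.round(1)); cv2.drawMarker(im,tuple(int(x) for x in uv.round()),(0,255,0),0,12,1)
cv2.imwrite("pics/wrist6.png",im)
im=ctrl.get_image("top");cv2.imwrite("pics/top6.png",cv2.resize(im[150:260,250:400,::-1],None,fx=5,fy=5,interpolation=cv2.INTER_CUBIC))
```

```text
13.65 [0.4934 0.0937 0.1702] F [0.8 0.4 0.1] w 1.0 yerr [ 0.     0.    -0.002]
(0, 50, 70) [319.4 145.8]
(0, -50, 70) [319.7 253.3]
(0, 0, 70) [319.6 202.2]
```

View pics/wrist6.png

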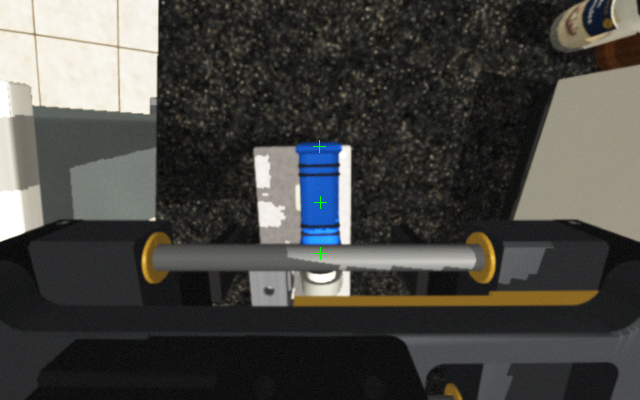

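View pics/top6.png

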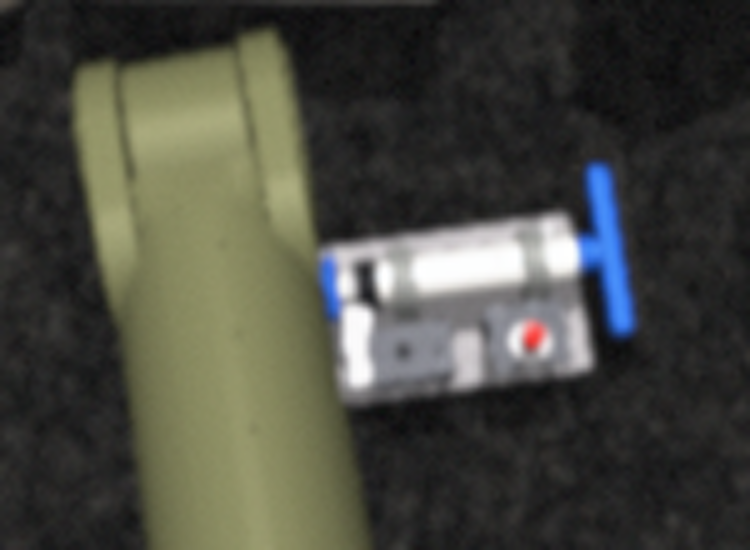

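>>> step_arm([
  [[0, 0, 0], [0.001, 0.001, 0.02], 0],
  [[0, 0, 0], [0.001, 0.001, 0.045], 0],
  [[0, 0, 0], [0.001, 0.001, 0.07], 0],
  [[0, 0, 0], [0.001, 0.001, 0.09], 0],
  [[0, 0, 0], [0.001, 0.001, 0.105], 0],
  [[0, 0, 0], [0.001, 0.001, 0.115], 0],
  [[0, 0, 0], [0.001, 0.001, 0.12], 0],
  [[0, 0, 0], [0.001, 0.001, 0.125], 0],
  [[0, 0, 0], [0.001, 0.001, 0.125], 0],
  [[0, 0, 0], [0.001, 0.001, 0.125], 0],
])

```text
time: 15.0
position: [0.4945, 0.0965, 0.0454]
tool_rot: [2.051, 2.379, 0.001]
ft_force: [0.7, -0.5, 0.8]
grip_width: 0.996
```

>>> step_arm([
  [[0, 0, 0], [0, 0, 0], 255],
  [[0, 0, 0], [0, 0, 0], 255],
  [[0, 0, 0], [0, 0, 0], 255],
  [[0, 0, 0], [0, 0, 0], 255],
  [[0, 0, 0], [0, 0, 0], 255],
  [[0, 0, 0], [0, 0, 0], 255],
  [[0, 0, 0], [0, 0, 0], 255],
  [[0, 0, 0], [0, 0, 0], 255],
  [[0, 0, 0], [0, 0, 0], 255],
  [[0, 0, 0], [0, 0, 0], 255],
], squeeze=35)

```text
time: 16.25
position: [0.4941, 0.0964, 0.045]
tool_rot: [2.051, 2.38, 0.0]
ft_force: [0.4, 0.2, -1.9]
grip_width: 0.41
```

Run:
```python
from plan import *
show();print(ctrl.get_state()['grip_width']*87)
im=ctrl.get_image("side");cv2.imwrite("pics/side7.png",cv2.resize(im[150:270,250:400,::-1],None,fx=5,fy=5,interpolation=cv2.INTER_CUBIC))
```

```text
16.25 [0.4941 0.0964 0.045 ] F [ 0.4  0.2 -1.9] w 0.41 yerr [ 0. -0.  0.]
35.696694993208666
```

View pics/side7.png

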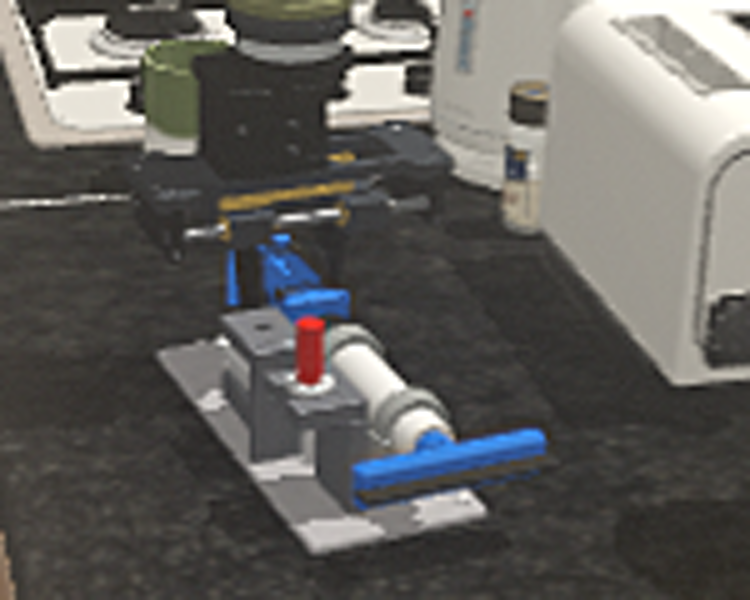

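>>> step_arm([
  [[0, 0, 0], [0.004, 0, 0], 255],
  [[0, 0, 0], [0.01, 0, 0], 255],
  [[0, 0, 0], [0.018, 0, 0], 255],
  [[0, 0, 0], [0.026, 0, 0], 255],
  [[0, 0, 0], [0.034, 0, 0], 255],
  [[0, 0, 0], [0.042, 0, 0], 255],
  [[0, 0, 0], [0.049, 0, 0], 255],
  [[0, 0, 0], [0.055, 0, 0], 255],
  [[0, 0, 0], [0.059, 0, 0], 255],
  [[0, 0, 0], [0.059, 0, 0], 255],
])

```text
time: 17.55
position: [0.4844, 0.1554, 0.045]
tool_rot: [-2.049, -2.379, 0.002]
ft_force: [-4.5, -2.1, 3.1]
grip_width: 0.413
```

Run:
```python
from plan import *
show();print(ctrl.get_state()['grip_width']*87)
Rz=R.from_euler('z',.1482).as_matrix()
print("force in cradle",Rz.T@ctrl.get_state()['ft_force'])
im=ctrl.get_image("side");cv2.imwrite("pics/side8.png",cv2.resize(im[150:270,250:400,::-1],None,fx=5,fy=5,interpolation=cv2.INTER_CUBIC))
```

```text
17.55 [0.4844 0.1554 0.045 ] F [-4.5 -2.1  3.1] w 0.413 yerr [-0.002 -0.     0.001]
35.97280715949004
force in cradle [-4.72284933 -1.43376857  3.05074998]
```

View pics/side8.png

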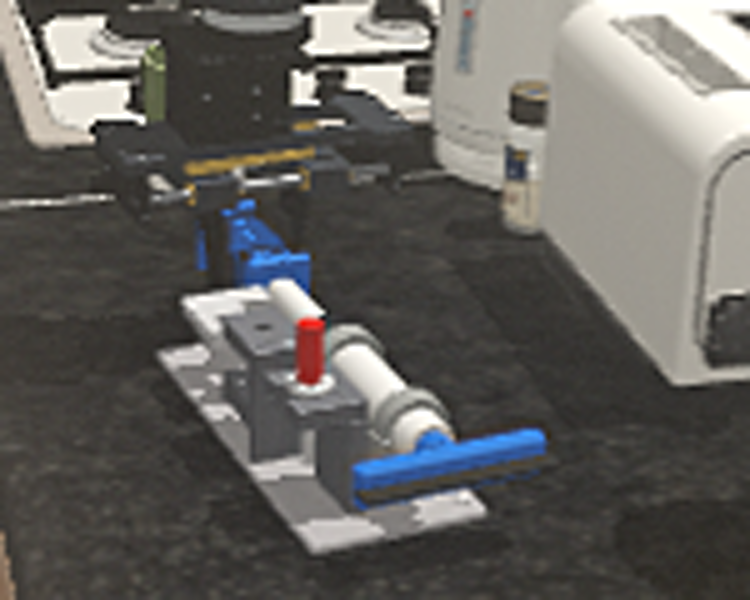

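>>> step_arm([
  [[0, 0, 0], [0.006, -0.0005, 0], 255],
  [[0, 0, 0], [0.013, -0.001, 0], 255],
  [[0, 0, 0], [0.02, -0.001, 0], 255],
  [[0, 0, 0], [0.028, -0.001, 0], 255],
  [[0, 0, 0], [0.036, -0.0015, 0], 255],
  [[0, 0, 0], [0.043, -0.0015, 0], 255],
  [[0, 0, 0], [0.05, -0.002, 0], 255],
  [[0, 0, 0], [0.055, -0.002, 0], 255],
  [[0, 0, 0], [0.058, -0.002, 0], 255],
  [[0, 0, 0], [0.058, -0.002, 0], 255],
])

```text
time: 18.85
position: [0.4749, 0.2117, 0.045]
tool_rot: [2.051, 2.379, -0.0]
ft_force: [-1.1, -3.9, -0.2]
grip_width: 0.413
```

Run:
```python
from plan import *
show();print(ctrl.get_state()['grip_width']*87)
Rz=R.from_euler('z',.1482).as_matrix()
print("force in cradle",Rz.T@ctrl.get_state()['ft_force'], Rz.T@(ctrl.get_state()['position']-[.4941,.0964,.045]))
```

```text
18.85 [0.4749 0.2117 0.045 ] F [-1.1 -3.9 -0.2] w 0.413 yerr [-0.  0.  0.]
35.94532560158537
force in cradle [-1.6488611  -3.65035552 -0.19830192] [-1.92775288e-03  1.16874754e-01 -1.87601603e-05]
```

>>> step_arm([
  [[0, 0, 0], [0.001, 0, 0], 255],
  [[0, 0, 0], [0.002, 0, 0], 255],
  [[0, 0, 0], [0.003, 0, 0], 255],
  [[0, 0, 0], [0.004, 0, 0], 255],
  [[0, 0, 0], [0.004, 0, 0], 255],
  [[0, 0, 0], [0.004, 0, 0], 255],
  [[0, 0, 0], [0.004, 0, 0], 255],
  [[0, 0, 0], [0.004, 0, 0], 255],
  [[0, 0, 0], [0.004, 0, 0], 255],
  [[0, 0, 0], [0.004, 0, 0], 255],
])

```text
time: 20.1
position: [0.4744, 0.215, 0.045]
tool_rot: [2.051, 2.379, -0.001]
ft_force: [-0.4, -6.4, 0.8]
grip_width: 0.411
```

Run:
```python
from plan import *
show();print(ctrl.get_state()['grip_width']*87)
Rz=R.from_euler('z',.1482).as_matrix()
print("force in cradle",Rz.T@ctrl.get_state()['ft_force'], Rz.T@(ctrl.get_state()['position']-[.4941,.0964,.045]))
im=ctrl.get_image("side");cv2.imwrite("pics/side9.png",cv2.resize(im[150:270,250:400,::-1],None,fx=5,fy=5,interpolation=cv2.INTER_CUBIC))
```

```text
20.1 [0.4744 0.215  0.045 ] F [-0.4 -6.4  0.8] w 0.411 yerr [-0.     0.001 -0.   ]
35.765419221087605
force in cradle [-1.35969448 -6.31444052  0.77325075] [-1.96813094e-03  1.20168436e-01 -1.23332241e-05]
```

View pics/side9.png

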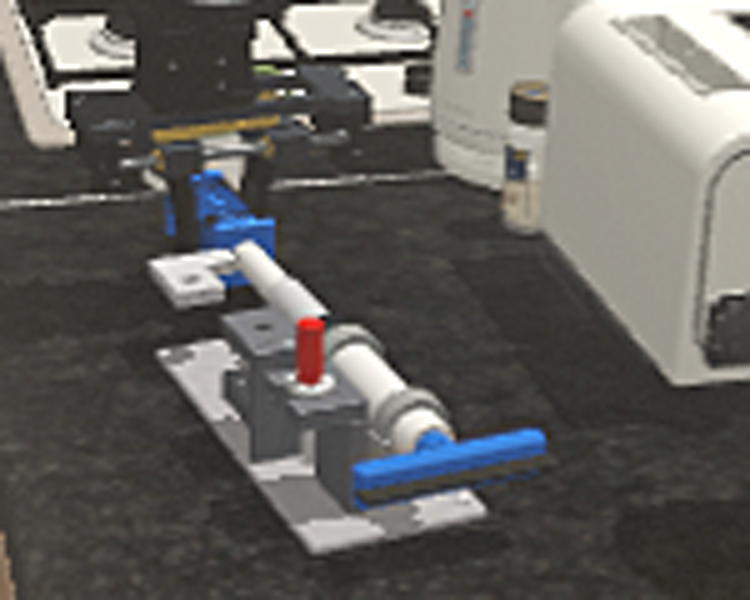

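>>> step_arm([
  [[0, 0, 0], [0.0005, 0, 0], 255],
  [[0, 0, 0], [0.001, 0, 0], 255],
  [[0, 0, 0], [0.0015, 0, 0], 255],
  [[0, 0, 0], [0.002, 0, 0], 255],
  [[0, 0, 0], [0.002, 0, 0], 255],
  [[0, 0, 0], [0.002, 0, 0], 255],
  [[0, 0, 0], [0.002, 0, 0], 255],
  [[0, 0, 0], [0.002, 0, 0], 255],
  [[0, 0, 0], [0.002, 0, 0], 255],
  [[0, 0, 0], [0.002, 0, 0], 255],
], squeeze=40)

```text
time: 21.4
position: [0.4744, 0.2151, 0.0449]
tool_rot: [2.051, 2.377, -0.004]
ft_force: [-0.5, -9.9, 3.0]
grip_width: 0.415
```

Run:
```python
from plan import *
show();print(ctrl.get_state()['grip_width']*87)
Rz=R.from_euler('z',.1482).as_matrix()
print("force in cradle",Rz.T@ctrl.get_state()['ft_force'], Rz.T@(ctrl.get_state()['position']-[.4941,.0964,.045]))
im=ctrl.get_image("wrist");cv2.imwrite("pics/wrist9.png",im[:,:,::-1])
im=ctrl.get_image("top");cv2.imwrite("pics/top9.png",cv2.resize(im[150:260,180:400,::-1],None,fx=3.5,fy=3.5,interpolation=cv2.INTER_CUBIC))
c=cam("top");
for d in ctrl.cut_out("top","pin_knob")[:1]:
    v,u=np.nonzero(d['pixels']); print(d['score'],atz(c,(u.mean(),v.mean()),.104))
```

```text
21.4 [0.4744 0.2151 0.0449] F [-0.5 -9.9  3. ] w 0.415 yerr [-0.001  0.003 -0.001]
36.08108781564695
force in cradle [-1.91667807 -9.73564796  2.99026681] [-1.98736179e-03  1.20290696e-01 -7.48901941e-05]
0.43 [ 0.46649458 -0.07446773  0.104     ]
```

View pics/wrist9.png

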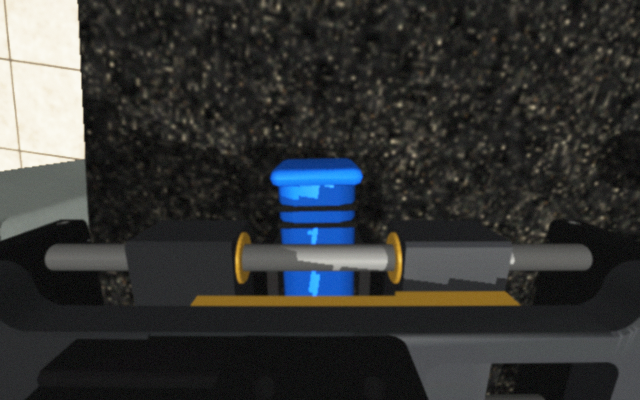

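View pics/top9.png

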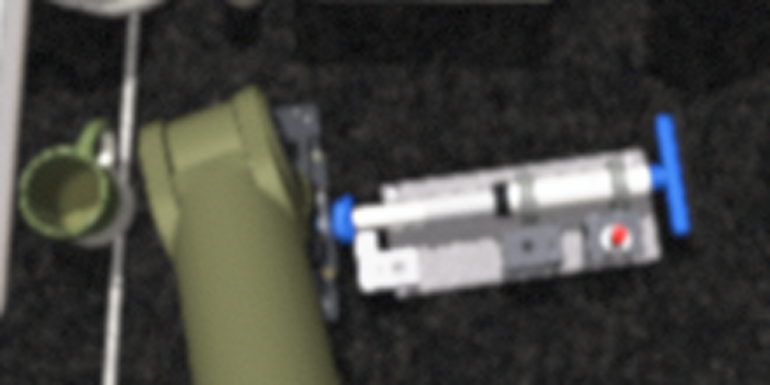

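Run:
```python
from plan import *
show(); print(abs(ctrl.get_state()['qd']).max()); print(ctrl.close_job())
show()
```

```text
21.55 [0.4744 0.2151 0.0449] F [-1.1 -8.9  2.9] w 0.41 yerr [-0.001  0.003 -0.001]
0.001836994200382188
the job is handed in; nothing more can be done
None
the job is handed in; nothing more can be done
```

The squeegee is ready, and I handed the job in at 21.6 s of the 51 s allowed. The hand-in gave no verdict, so what follows rests on my own checks.

- **Pin:** I lifted it out of the bore, lowered it into the parking notch and let go. In the last side picture it stands upright on its flange. The last top-camera reading puts it about 2 mm from the seat, against the 10 mm allowed. That reading scored only 0.43.
- **Grip:** I squeezed it with the jaws closed to about 36 mm, the grip's own width, so the button should be flush. I then pulled it out past the first stop.
- **Second stop:** The grip stalled at about 120 mm of travel. Pulling further raised the force from 6 to about 10 N with almost no extra travel (0.1 mm), which fits the hard stop. The arm is at rest there, holding the grip with a 40 N squeeze.
- **Mug, tin and lemon:** I did not measure their positions again at the end. The arm was not planned to come near any of them, and I saw no unexpected contact forces.

None of the checks failed. The pull did show up to about 5 N of sideways force, so my estimate of the cradle's direction was slightly off. I corrected it by 2 mm during the second half of the pull.

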